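# Unbolt and open the crucible furnace with the hooked rod

### The job

Open the melting furnace with the hooked rod: draw the bolt on its lid fully back out of the keeper, then swing the lid right round on its pivot so that the whole mouth is uncovered. Only the rod may touch the furnace, the gripper and arm must not. Finally lay the rod down flat on the brick slab again (lay it, do not drop it) and let go; leave the bottle, brush pot, jar and charcoal block standing where they are.

Things in the scene. Friction and masses are not known exactly. Their poses are not given: they have to be found in the camera images.
- rod_grip (a point): centre of the rod's wooden handle, 130 x 24 x 26 mm (x, y, z), lying 13 mm above the slab's top at the start; x along the rod, z up. Level with it a steel shaft 7 mm thick runs on along +x and bends 230 mm from here, square to +y (left, seen with the hook pointing away) and level: a crossbar 7 mm thick, its tip 40 mm from the shaft's axis. About 180 g, centre of mass 40 mm along +x
- slab: fixed slab of two brown refractory tiles, 400 x 220 x 40 mm (x, y, z); origin at the centre of its underside on the bench, x along its length. The rod lies on it, and goes back on it: the handle's centre within 150 mm in x and 90 mm in y of the slab's centre
- furnace: fixed grey round crucible furnace, drum 236 mm wide and 182 high; origin at the centre of its underside on the bench, x to the keeper's side (the far side). A burner stub sticks out 67 mm to +y low down, a carrying bar 26 mm to -x at 110 height. On it a pale round lid, 203 mm wide, top at 212 height, with a low vent collar 56 wide, 14 high in its middle. The mouth below is 110 wide
- lid_post (a point): red upright post 12 mm thick on the lid, for swinging it, from the lid's top (212 mm) up to 266 mm height; this point is on its axis at 248 mm height. Lid shut: at furnace x -70, y -30 mm. It turns with the lid on a radius of about 203 mm round the lid's pivot
- bolt_lug (a point): upright brass lug 12 mm thick on the bolt, top at 266 mm height; this point is on its axis at 248 mm height. The bolt is a 10 mm square bar on the lid, along furnace x at furnace y -60 mm (lid shut), lug at furnace x 45 when home. It runs in two staples and the keeper (on the drum at furnace x 98); their tops are at 232 mm height at most, so a hook at 248 passes over them
- bolt (a joint): travel of the bolt, m: 0 home in the keeper, clear of the keeper from 0.026, 0.040 fully drawn (its stop). Grows as the lug moves along the furnace's -x (lid shut). Friction about 1 N
- bottle: loose white bottle with red cap, 68 mm in diameter, 240 mm high; origin at the centre of its underside. Leave alone
- pot: loose blue brush pot, 72 mm in diameter, brush handles up to 215 mm high; origin at the centre of its underside. Leave alone
- jar: loose green glass jar, 72 mm in diameter, 130 mm high; origin at the centre of its underside. Leave alone
- block: loose black charcoal soldering block, 80 x 50 x 30 mm (x, y, z), on the slab to the right of the rod's handle, at least 35 mm from it; origin at the centre of its underside. Leave alone
- lid: the lid; shut, its origin and axes are those of the furnace. It turns clockwise seen from above about a vertical pivot at furnace x 92, y 92 mm (pivot's top at 240 mm height), to a stop at 1.6 rad; the mouth is fully uncovered from 1.35 rad. The post first goes to furnace +y and -x. Locked by the bolt until that has left the keeper; then about 0.3 N m of friction, it stays where it is left

How it is judged:
By the outcome, as a careful person would: the job done as asked, in the order asked, and still so for the second after the job is handed in, with the robot touching nothing.
It also fails if it takes over 67 s, if anything falls off the work surface, if the arm or the gripper's body presses on something with over 40 N, if the wrist force passes 120 N, or if a joint passes its speed limit or range.

### The arm

A 6-joint arm with a two-finger parallel gripper is mounted at the origin on the work surface. World frame = base frame: x ahead of the robot, y to its left, z up, the work surface at z = 0. Lengths are in mm, angles in degrees, forces in N, time in s.
With the tool pointing down it reaches from about 300 to 850 mm from the base axis. Payload 4.2 kg.
Tool frame: the origin (TCP) lies at the very end of the fingers, on their centre line; the grasp point (between the pads) lies 19 mm behind it (env.grip_depth is the distance from the TCP to the grasp point, in mm); z points along the fingers, y is the line along which they close (so a half turn about z gives the same grasp; the last joint's range is limited). The gripper opens to 91 mm and grips with 3 to 60 N. Pads are 32 mm wide; open, the fingers measure 118 mm over their backs; the gripper's body (76 mm by 178 mm) begins 60 mm behind the grasp point.
Start: joints at [70.187, 18.312, 89.639, -0, 72.044, -1.146], TCP at [184.042, 544.77, 188.876] pointing down, gripper open.
Joint ranges: [-177.97, 177.97], [-48.28, 115.42], [12.27, 149.76], [-77.06, 257.06], [2.81, 150.46], [-146.56, 146.56]. Speed limits (degrees/s): [147.25, 147.25, 180, 180, 180, 180].

### API

Orientations are given as [roll, pitch, yaw] about the fixed x, y, z axes, in that order (R = Rz(yaw) Ry(pitch) Rx(roll)).
In Python, from workcell import env, cams gives the robot as it stands.
- The arm moves only by the tool apply_moves, never from a script. Its argument "deltas" is a list of rows, each a list of 5 numbers: the shift along the tool's x, y, z in m, then the turn about the tool's z in rad, then the opening, from -1 (shut) to 1 (fully open), so that 0 is half open. In form: [[tx, ty, tz, roll, gripper], ...]. A call has 1 to 5 rows; each row is the pose to reach, as a shift and turn from the pose commanded when the call began, along the tool's axes at that moment; what a row does not reach only later rows make up. A row lasts 1/10 s, in which the tool goes at most 50 mm and 8.59 degrees, less where a joint would pass 70% of its speed; a pose out of reach is approached as far as the arm can. A call with a gripper value outside its range is refused whole. The fingers move at their own pace and stop on an object; "grip_force" is the grip in N (left out, the last holds). Time passes only in rows, so rows that repeat a pose let the fingers close. It gives the time, the measured TCP pose, the force, the opening and the grip force at its end, in the units of the state.
- env.state(): the state, without advancing time (a new reading comes with each control period).
- cams.grab_frame(name): name is "side" or "top"; returns the picture (384x512x3 uint8, blue, green, red); there is no depth.
- cams.get_calibration(name): a dict with "mtx" (3x3 intrinsics, pixels), "k1" (the pictures are not rectified: a ray, as slopes to the right and down, at radius r is drawn at 1 + k1 r^2 times it, then the intrinsics apply), "eye" and "attitude" of the camera in the world. Camera axes: x right, y down, z forward; pixel columns grow to the right and rows downward; lengths in mm; the calibration is good to about 2 mm. A picture is of the moment at which its call begins. get_calibration takes no time and is no camera call.
- env.job_done(): hands the job in; it is judged then, once.
The state is a dict: "time_s": time; "qpos": joint angles; "qvel": joint speeds; "effort": joint torques, N m; "ee_pos": TCP position; "ee_rot": TCP orientation; "force": force on the tool from outside, world axes, zero at the start; "torque": the same for the moment, N m; "gripper_width": finger opening in mm; "gripper_force": force on a finger pad.
Only numpy, scipy, OpenCV 4.12 (cv2) and the standard library are available. Lean on these libraries where they do the work, as an engineer would, in place of code of your own. Each camera call takes 0.05 s, during which the arm holds its last target. There are 200 camera calls.

## Working session

There is one attempt and no reset: what is moved stays moved. The work goes in short steps, Python scripts to look and compute and a tool call to move; the robot and the scene stay as the last step left them, time stands still between calls to the robot, and variables do not carry over. Pictures are saved under pics/ and viewed, at most 10 in all, crops included, and the job is handed in when it is done.

Besides the shell and the picture viewer there is one more tool, called as name([rows], argument=value, ...), one row to a line, values as JSON. apply_moves: Moves the arm, as the interface text tells. Its arguments: {"type":"object","properties":{"deltas":{"type":"array"},"grip_force":{"type":"number"}},"required":["deltas"]}

```bash
ls; mkdir -p pics; python3 - <<'E'
from workcell import env, cams
import cv2
s=env.state(); print(s['time_s'],s['ee_pos'],s['ee_rot'],s['gripper_width'],env.grip_depth)
for n in('side','top'):
    cv2.imwrite(f'pics/{n}0.png',cams.grab_frame(n)); print(n,cams.get_calibration(n))
E
```

```text
pics
0.0 [183.86707899 544.22894191 188.03774817] [-1.79899180e+02 -5.03837825e-04  1.61333357e+02] 91.32787508332875 18.8
side {'mtx': array([[474.61041134,   0.        , 249.02597895],
       [  0.        , 474.61041134, 195.02602558],
       [  0.        ,   0.        ,   1.        ]]), 'k1': -0.18568964623522588, 'eye': array([-184.48509933,  232.35943751, 1567.30960844]), 'attitude': array([-150.09329447,   -0.67099749, -102.84398558])}
top {'mtx': array([[425.55747247,   0.        , 252.843213  ],
       [  0.        , 425.55747247, 196.11091211],
       [  0.        ,   0.        ,   1.        ]]), 'k1': -0.12657431216145043, 'eye': array([ 397.72625239,   26.96036553, 1365.44972935]), 'attitude': array([-170.81750856,    0.58287612,  -89.34566814])}
```

View pics/side0.png

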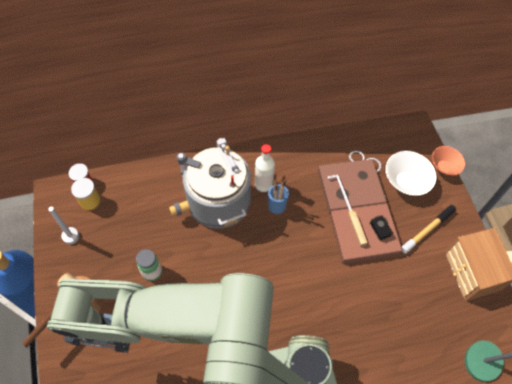

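View pics/top0.png

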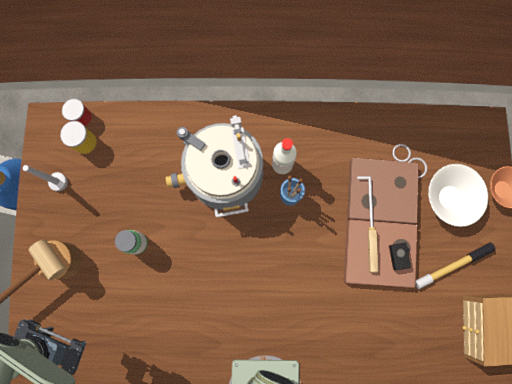

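The side view shows the furnace at about (217,185), the rod from (335,178) to (362,243), and the slab at (360,210). In the top view the furnace is at (222,165), the rod runs from the hook at (365,178) to the handle at (374,250), and the charcoal block is at (400,255). Next I'll zoom in to get pixel positions.

```bash
cat > h.py <<'E'
import numpy as np, cv2
from scipy.spatial.transform import Rotation as R
from workcell import env, cams
def cam(n):
    c=cams.get_calibration(n); return c['mtx'],np.array([c['k1'],0,0,0.]),np.array(c['eye']),R.from_euler('xyz',c['attitude'],degrees=True).as_matrix()
def ray(n,p):
    K,d,e,A=cam(n); u=cv2.undistortPoints(np.array([[p]],float),K,d)[0,0]
    v=A@np.array([u[0],u[1],1]); return e,v/np.linalg.norm(v)
def tri(pt,ps):
    (a,u),(b,v)=ray('top',pt),ray('side',ps)
    t=np.linalg.lstsq(np.c_[u,-v],b-a,rcond=None)[0]
    p,q=a+t[0]*u,b+t[1]*v; return (p+q)/2,np.linalg.norm(p-q)
def atz(n,p,z):
    e,v=ray(n,p); return e+v*(z-e[2])/v[2]
def proj(n,X):
    K,d,e,A=cam(n); return cv2.projectPoints(np.atleast_2d(np.array(X,float)),cv2.Rodrigues(A.T)[0],-A.T@e,K,d)[0][:,0]
E
python3 - <<'E'
import cv2,numpy as np
def crop(im,x,y):
    c=cv2.resize(im[y:y+150,x:x+100],None,fx=4,fy=4,interpolation=cv2.INTER_CUBIC)
    for k in range(0,100,10):
        cv2.line(c,(k*4,0),(k*4,6 if k%50 else 14),(0,255,255),1); 
        cv2.putText(c,str(x+k),(k*4,24),0,.35,(0,255,255),1)
    for k in range(0,150,10):
        cv2.line(c,(0,k*4),(6,k*4),(0,255,255),1); cv2.putText(c,str(y+k),(8,k*4+4),0,.35,(0,255,255),1)
    return c
t=cv2.imread('pics/top0.png');s=cv2.imread('pics/side0.png')
cv2.imwrite('pics/topz.png',np.hstack([crop(t,170,100),crop(t,335,150)]))
cv2.imwrite('pics/sidez.png',np.hstack([crop(s,165,120),crop(s,315,130)]))
E
```

```text
(no output)
```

View pics/topz.png

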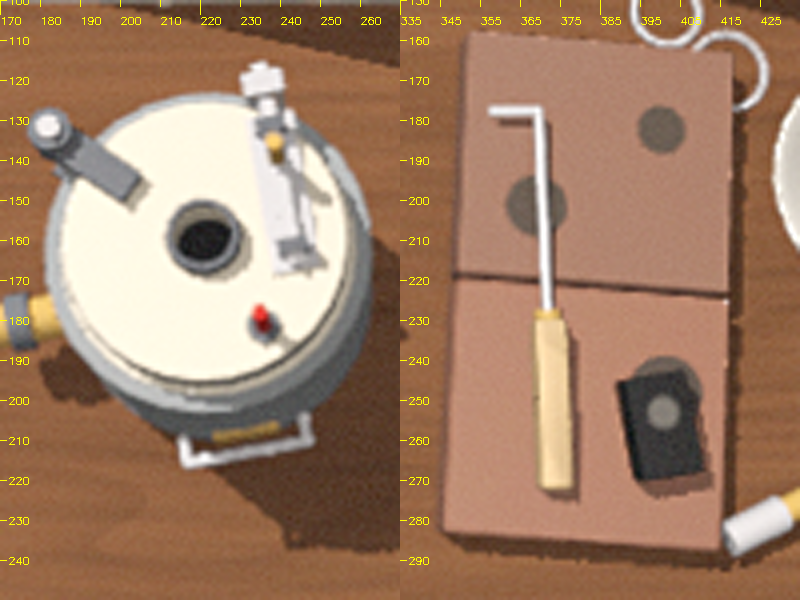

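View pics/sidez.png

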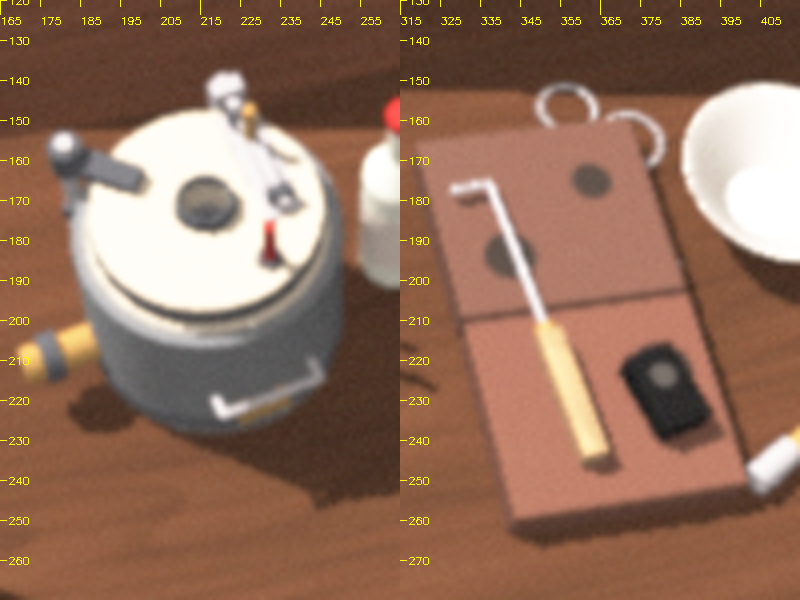

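The zooms give these pixel positions:

| Point | Top view | Side view |
|---|---|---|
| Post top | (234.8,178) | (232.3,176) |
| Lug top | (238.5,134.5) | (227.3,146.5) |
| Pivot top | (181.8,132) | (180.8,156.3) |
| Hook corner | (370.3,177.5) | (337.5,176) |

The handle runs from (372.3,228.3) to (374,271.8) in the top view.

```bash
python3 - <<'E'
from h import *
np.set_printoptions(precision=1,suppress=True)
P=dict(post=((234.8,177.3),(232.2,176)),lug=((238.4,134.2),(227.2,146.5)),pivot=((181.8,132),(180.8,156.3)),collar=((221,158.3),(216.8,170)),
corner=((370.3,177.5),(337.5,176)),tip=((357.2,177.8),(328.7,177.2)),h0=((372.2,228.3),(351.7,211.3)),h1=((374,271.8),(363.7,244.3)))
for k,(a,b) in P.items(): print(k,*tri(a,b))
for k,z in dict(corner=56.5,tip=56.5,h0=63,h1=63).items(): print(k,z,atz('top',P[k][0],z),atz('side',P[k][1],z))
for k,z in dict(post=266,lug=266,pivot=240,collar=226).items(): print(k,z,atz('top',P[k][0],z),atz('side',P[k][1],z))
print('slab',*[atz('top',(335+(x-400)/4,150+y/4),40) for x,y in[(467,33),(733,56),(720,548),(443,530)]])
# fit furnace pose from lid features
F=np.array([[-70,-30],[45,-60],[92,92],[0,0]]);W=np.array([(atz('top',P[k][0],z)[:2]+atz('side',P[k][1],z)[:2])/2 for k,z in dict(post=266,lug=266,pivot=240,collar=226).items()])
f,w=F-F.mean(0),W-W.mean(0); th=np.arctan2((f[:,0]*w[:,1]-f[:,1]*w[:,0]).sum(),(f*w).sum())
M=np.array([[np.cos(th),-np.sin(th)],[np.sin(th),np.cos(th)]]); o=W.mean(0)-M@F.mean(0)
print('furnace',o,np.degrees(th),'resid',W-(F@M.T+o))
E
```

```text
post [625.9  88.3 261.5] 0.6527535844422251
lug [744.7  80.8 261.8] 0.7362268137927738
pivot [759.5 240.3 233. ] 0.5682921692747002
collar [688.5 129.8 217. ] 1.5467686315729725
corner [ 675.6 -330.8   42.1] 1.9825508510735477
tip [ 670.6 -288.1   55.6] 4.009382992973501
h0 [ 511.7 -328.8   55.8] 0.4704591586139054
h1 [ 378.2 -331.    52. ] 2.897868298234373
corner 56.5 [ 672.4 -327.9   56.5] [ 667.7 -324.5   56.5]
tip 56.5 [ 670.9 -285.9   56.5] [ 669.7 -289.8   56.5]
h0 63 [ 511.  -327.1   63. ] [ 508.5 -325.9   63. ]
h1 63 [ 378.  -329.4   63. ] [ 374.3 -325.4   63. ]
post 266 [625.1  88.4 266. ] [623.   88.5 266. ]
lug 266 [743.6  80.9 266. ] [741.6  81.  266. ]
pivot 240 [757.4 239.3 240. ] [754.4 240.1 240. ]
collar 226 [686.6 129.7 226. ] [682.3 129.8 226. ]
slab [ 738.4 -274.1   40. ] [ 722.8 -493.3   40. ] [ 330.  -465.4   40. ] [ 344.9 -246.6   40. ]
furnace [685.5 130.7] 11.944904505822434 resid [[ 0.9  1.5]
 [ 0.7 -0.4]
 [-0.5 -0.1]
 [-1.  -1. ]]
```

```bash
cat >> h.py <<'E'
O=np.array([685.5,130.7]);TH=np.radians(11.9)
def fw(p): c,s=np.cos(TH),np.sin(TH); return O+np.array([[c,-s],[s,c]])@np.array(p,float)
def tgt(pos,yaw,start=None):
    """delta (tool m, roll rad) from start (pos,yaw deg) to TCP pos,yaw; tool pointing down"""
    s=env.state(); p0,y0=start or (s['ee_pos'],s['ee_rot'][2])
    d=R.from_euler('xyz',[180,0,y0],degrees=True).inv().apply(np.array(pos)-p0)/1000
    r=-((yaw-y0+180)%360-180); return np.round(d,4),round(np.radians(r),3)
E
python3 - <<'E'
from h import *
np.set_printoptions(precision=1,suppress=True)
print('bottle',*tri((288,145),(266,149.5)),atz('top',(288,145),240))
print('pot',atz('top',(292,190),110),atz('side',(278,192),110)); print('jar',atz('top',(125,240),130))
print('block edge left',[atz('top',(335+(x-400)/4,150+y/4),70)[:2] for x,y in[(617,381),(637,480)]])
print('handle left/right',[atz('top',(335+(x-400)/4,242),66)[:2] for x in(534,570)])
print(tgt([300,400,300],180)); print(tgt([470,-327,110],180,([300,400,300],180)))
E
```

```text
bottle [725.9 -53.2 229.3] 3.6106573293070428 [722.2 -54.1 240. ]
pot [620.2 -75.1 110. ] [618.9 -74.1 110. ]
jar [462.9 416.1 130. ]
block edge left [array([ 458.6, -377. ]), array([ 383.4, -390.5])]
handle left/right [array([ 468.6, -313.6]), array([ 468.7, -341.7])]
(array([-0.2, -0.1, -0.1]), np.float64(-0.326))
(array([-0.2, -0.7,  0.2]), np.float64(0.0))
```

apply_moves([
  [-0.03,-0.02,-0.025,-0.08,-0.1],
  [-0.06,-0.04,-0.05,-0.16,-0.1],
  [-0.09,-0.06,-0.075,-0.24,-0.1],
  [-0.12,-0.08,-0.1,-0.326,-0.1],
  [-0.156,-0.1,-0.111,-0.326,-0.1],
])

```text
time_s: 0.6
ee_pos: [300.6, 399.6, 302.0]
ee_rot: [179.8, 0.1, -179.8]
force: [1.1, 1.0, -0.9]
gripper_width: 54.1
gripper_force: 0.0
```

apply_moves([
  [-0.01,-0.048,0,0,-0.1],
  [-0.02,-0.096,0,0,-0.1],
  [-0.03,-0.144,0,0,-0.1],
  [-0.04,-0.192,0,0,-0.1],
  [-0.05,-0.24,0,0,-0.1],
])

```text
time_s: 1.1
ee_pos: [349.6, 158.2, 299.6]
ee_rot: [-180.0, 0.0, -179.9]
force: [1.4, 0.8, 0.5]
gripper_width: 40.9
gripper_force: 0.0
```

apply_moves([
  [-0.01,-0.048,0,0,-0.1],
  [-0.02,-0.096,0,0,-0.1],
  [-0.03,-0.144,0,0,-0.1],
  [-0.04,-0.192,0,0,-0.1],
  [-0.05,-0.24,0,0,-0.1],
])

```text
time_s: 1.6
ee_pos: [399.6, -81.9, 299.7]
ee_rot: [180.0, 0.0, 180.0]
force: [0.8, -0.2, -0.3]
gripper_width: 41.0
gripper_force: 0.0
```

apply_moves([
  [-0.014,-0.047,0,0,-0.1],
  [-0.028,-0.094,0.01,0,-0.1],
  [-0.042,-0.141,0.02,0,-0.1],
  [-0.056,-0.188,0.03,0,-0.1],
  [-0.07,-0.235,0.04,0,-0.1],
])

```text
time_s: 2.1
ee_pos: [469.9, -316.6, 259.0]
ee_rot: [180.0, -0.0, 180.0]
force: [0.8, -0.0, -0.1]
gripper_width: 41.2
gripper_force: 0.0
```

apply_moves([
  [0,-0.012,0.04,0,-0.1],
  [0,-0.012,0.08,0,-0.1],
  [0,-0.012,0.12,0,-0.1],
  [0,-0.012,0.12,0,-0.1],
  [0,-0.012,0.12,0,-0.1],
])

```text
time_s: 2.6
ee_pos: [470.0, -326.7, 140.1]
ee_rot: [180.0, -0.0, -180.0]
force: [0.9, 0.5, -1.0]
gripper_width: 41.0
gripper_force: 0.0
```

apply_moves([
  [0,-0.001,0.03,0,-0.1],
  [0,-0.001,0.055,0,-0.1],
  [0,-0.001,0.075,0,-0.1],
  [0,-0.001,0.088,0,-0.1],
  [0,-0.001,0.096,0,-0.1],
])

```text
time_s: 3.1
ee_pos: [471.1, -328.3, 44.9]
ee_rot: [-179.9, 0.1, -180.0]
force: [-0.3, -0.2, 0.0]
gripper_width: 41.2
gripper_force: 0.0
```

apply_moves([
  [0,0,0,0,-0.4],
  [0,0,0,0,-0.6],
  [0,0,0,0,-1],
  [0,0,0,0,-1],
  [0,0,0,0,-1],
], grip_force=50)

```text
time_s: 3.6
ee_pos: [470.2, -327.9, 44.4]
ee_rot: [-180.0, 0.0, -180.0]
force: [0.1, 0.2, 0.6]
gripper_width: 4.2
gripper_force: 0.0
```

```bash
python3 - <<'E'
from h import *
s=env.state();print(s['gripper_width'],s['gripper_force'],s['ee_pos'])
a=[cv2.resize(cams.grab_frame(n)[y:y+150,x:x+100],None,fx=4,fy=4,interpolation=2) for n,x,y in(('top',335,150),('side',315,130))]
cv2.imwrite('pics/g1.png',np.hstack(a))
print(proj('top',s['ee_pos']),proj('side',s['ee_pos']))
E
```

```text
4.2011187956016105 0.0 [ 470.15253582 -327.85747808   44.37175873]
[[371.21811212 241.89501622]] [[354.55536518 222.70032292]]
```

View pics/g1.png

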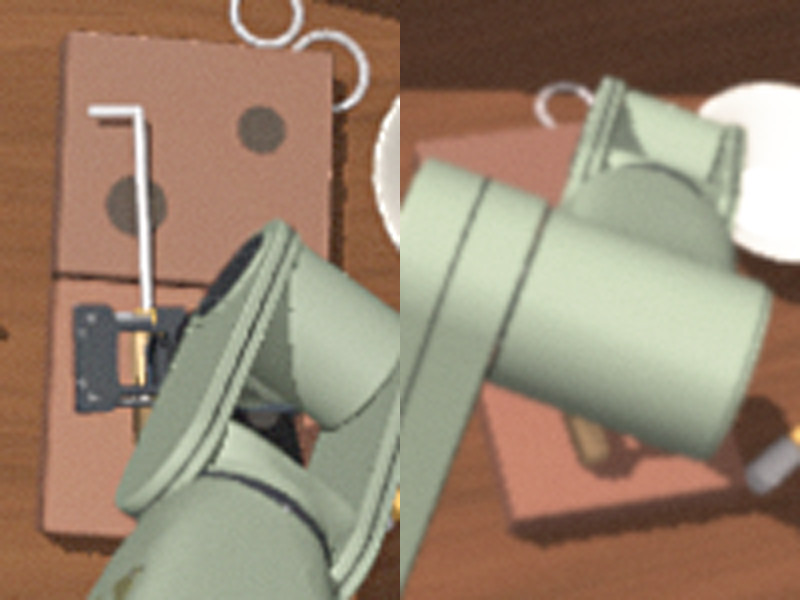

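The top crop shows the gripper frame straddling the handle, with the handle at (371,240) and the rod unmoved. The reported width of 4 mm may have been read mid-motion, so I'll read it again.

```bash
python3 - <<'E'
from h import *
s=env.state();print(s['time_s'],s['gripper_width'],s['gripper_force'],s['ee_pos'],s['force'])
im=cams.grab_frame('top')
z=cv2.resize(im[215:275,350:400],None,fx=10,fy=10,interpolation=2);cv2.imwrite('pics/g2.png',z)
s=env.state();print(s['time_s'],s['gripper_width'],s['gripper_force'])
E
```

```text
3.7 0.3786657865616596 0.0 [ 470.01822751 -327.74347232   44.07233833] [-0.0687371  -0.50784995 -0.79815129]
3.75 0.4121273907864652 0.0
```

View pics/g2.png

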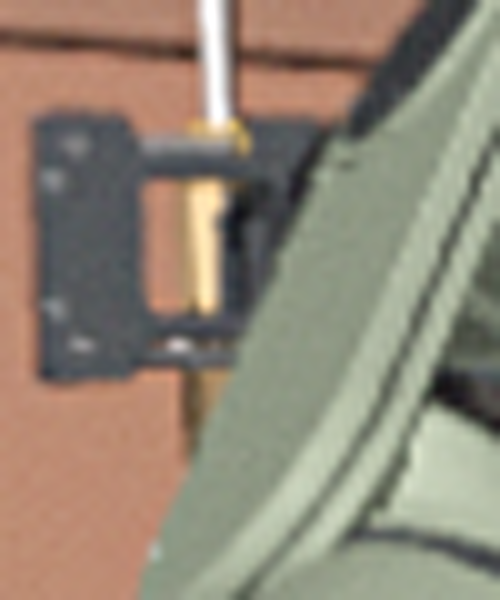

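The crop shows the fingers shut (they cover about column 372 rightwards), with the handle still visible beneath them at columns 368–372. The pads may be above the handle, so I'll check the slab height by triangulation.

```bash
python3 - <<'E'
from h import *
np.set_printoptions(precision=1,suppress=True)
for k,a,b in(('FL',(351.7,158.2),(319,166.2)),('NL',(345.7,282.5),(343,260.5)),('NR',(415,287),(402,251.7)),('blockR',(349.75+50,252.5),(381,223.5)),('spot',(369.2,201),(342.5,193.5)),('spot2',(400.3,182),(362.7,175)),('FR',(418.2,164),(372.5,160))): print(k,*tri(a,b))
a=cv2.imread('pics/side0.png')[130:280,315:415]; b=cams.grab_frame('side')[130:280,315:415]
for x in (451,470,490): print(x,proj('top',[[x,-327.7,z] for z in(44,70,104)]).ravel())
s=env.state(); print(s['qpos'],s['gripper_width'])
E
```

```text
FL [ 740.9 -276.4   30.8] 0.7512262402684576
NL [ 344.9 -247.3   27.5] 3.534313752622901
NR [ 329.3 -471.1   21.1] 2.5809893921347196
blockR [ 436.3 -412.2   66. ] 2.9692072561721927
spot [ 600.4 -326.6   36.8] 1.1375168046914688
spot2 [ 663.6 -431.9   34.1] 0.6932262459039591
FR [ 725.8 -498.    27.6] 0.0822084084252256
451 [371.3 248.1 373.5 247.7 376.6 247.3]
470 [371.1 242.  373.4 241.5 376.4 240.9]
490 [371.  235.5 373.2 235.  376.2 234.2]
[ -36.    25.4  101.4    0.    53.2 -126.1] 0.28451921453742113
```

apply_moves([
  [0,0,0,0,-0.1],
  [0,0,0,0,-0.1],
  [0,0,0,0,-0.1],
  [0,0,0,0,-0.1],
  [0,0,0,0,-0.1],
])

```text
time_s: 4.3
ee_pos: [469.9, -327.7, 43.8]
ee_rot: [180.0, -0.0, -180.0]
force: [-0.3, -0.5, 0.3]
gripper_width: 37.7
gripper_force: 0.0
```

```bash
python3 - <<'E'
from h import *
s=env.state();print(s['time_s'],s['gripper_width'],s['gripper_force'],s['ee_pos'],s['force'])
cv2.imwrite('pics/a.png',cams.grab_frame('top'))
E
```

```text
4.3 37.688996820070635 0.0 [ 469.89836976 -327.65380128   43.81831716] [-0.30219148 -0.52532884  0.33974164]
```

apply_moves([
  [0,0,-0.02,0,-0.1],
  [0,0,-0.06,0,-0.1],
  [0,0,-0.1,0,-0.1],
  [0,0.05,-0.1,0,-0.1],
  [0,0.06,-0.1,0,-0.1],
])

```text
time_s: 4.85
ee_pos: [469.7, -264.8, 145.2]
ee_rot: [179.9, 0.1, -179.9]
force: [0.5, -0.9, -0.4]
gripper_width: 41.2
gripper_force: 0.0
```

```bash
python3 - <<'E'
from h import *
s=env.state();print(s['time_s'],s['gripper_width'],s['ee_pos'])
b=cams.grab_frame('top'); a=cv2.imread('pics/a.png')
c=lambda im:cv2.resize(im[170:270,335:401],None,fx=6,fy=6,interpolation=2)
cv2.imwrite('pics/g3.png',np.hstack([c(a),c(b)]))
print(proj('top',s['ee_pos']))
E
```

```text
4.85 41.181296529801514 [ 469.7202756  -264.83760073  145.1719153 ]
[[358.87762867 240.07841581]]
```

View pics/g3.png

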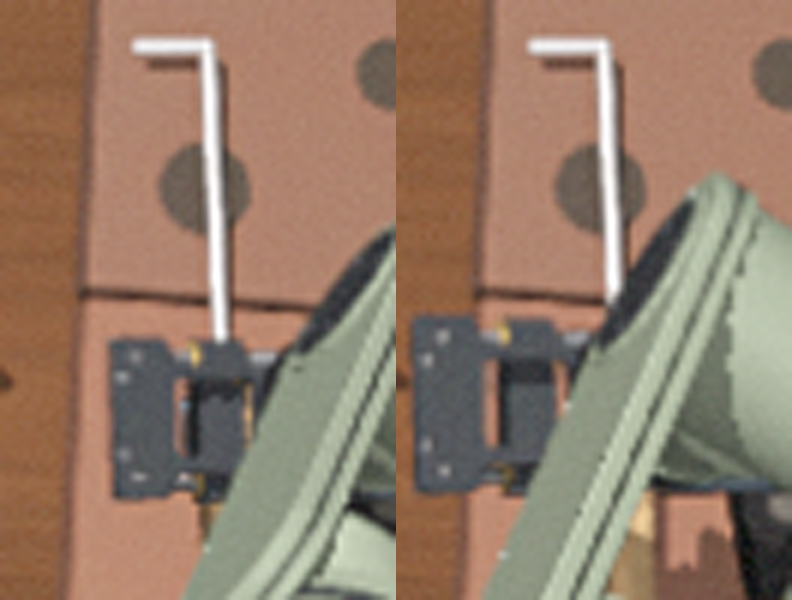

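The gripper frame is centred on the handle in the left panel, and the rod hasn't moved (hook corner at about (370,177)). So the fingertips seem to be higher than I assumed. I'll go back down and feel for the slab with the fingers open.

apply_moves([
  [0,-0.04,0.0,0,-0.1],
  [0,-0.06,0.02,0,-0.1],
  [0,-0.06,0.06,0,-0.1],
  [0,-0.06,0.09,0,-0.1],
  [0,-0.06,0.1,0,-0.1],
])

```text
time_s: 5.4
ee_pos: [467.4, -326.9, 40.0]
ee_rot: [179.8, -0.3, 180.0]
force: [-0.4, 0.3, -0.1]
gripper_width: 40.9
gripper_force: 0.0
```

apply_moves([
  [0,0,0.001,0,-0.1],
  [0,0,0.002,0,-0.1],
  [0,0,0.003,0,-0.1],
  [0,0,0.004,0,-0.1],
  [0,0,0.004,0,-0.1],
])

```text
time_s: 5.9
ee_pos: [470.4, -327.9, 40.7]
ee_rot: [-179.9, 0.1, -180.0]
force: [0.7, 0.9, 0.5]
gripper_width: 41.0
gripper_force: 0.0
```

apply_moves([
  [0,0,0.001,0,-0.1],
  [0,0,0.002,0,-0.1],
  [0,0,0.003,0,-0.1],
  [0,0,0.003,0,-0.1],
])

```text
time_s: 6.3
ee_pos: [469.8, -327.5, 36.7]
ee_rot: [180.0, -0.0, -180.0]
force: [0.6, 1.3, 0.3]
gripper_width: 40.6
gripper_force: 0.0
```

apply_moves([
  [0,0,0.001,0,-0.1],
  [0,0,0.002,0,-0.1],
  [0,0,0.003,0,-0.1],
  [0,0,0.004,0,-0.1],
  [0,0,0.004,0,-0.1],
])

```text
time_s: 6.8
ee_pos: [469.8, -327.6, 32.6]
ee_rot: [180.0, -0.0, -180.0]
force: [0.4, 0.1, -0.2]
gripper_width: 40.8
gripper_force: 0.0
```

apply_moves([
  [0,0,0.001,0,-0.1],
  [0,0,0.002,0,-0.1],
  [0,0,0.003,0,-0.1],
  [0,0,0.004,0,-0.1],
  [0,0,0.004,0,-0.1],
])

```text
time_s: 7.3
ee_pos: [469.8, -327.6, 28.7]
ee_rot: [180.0, -0.0, -180.0]
force: [-0.6, 0.4, -0.5]
gripper_width: 41.0
gripper_force: 0.0
```

```bash
python3 - <<'E'
from h import *
s=env.state();print(s['time_s'],s['ee_pos'],s['force'],s['torque'],s['effort'],s['qpos'])
a=cams.grab_frame('side'); b=cams.grab_frame('top')
c=lambda im,x,y:cv2.resize(im[y:y+100,x:x+66],None,fx=6,fy=6,interpolation=2)
cv2.imwrite('pics/g4.png',np.hstack([c(b,335,170),c(a,315,165)]))
E
```

```text
7.3 [ 469.82294285 -327.5821304    28.66467163] [-0.58064896  0.39615515 -0.50445533] [ 0.0067745   0.03312192 -0.00274262] [ 5.16814889e-04 -4.39677501e+01 -1.84795082e+01 -5.79348975e-02
  2.59308075e-02 -1.78080613e-04] [-3.60394957e+01  2.64346284e+01  1.02340052e+02  6.15510159e-03
  5.12472639e+01 -1.26055275e+02]
```

apply_moves([
  [0,0,0.001,0,-0.1],
  [0,0,0.002,0,-0.1],
  [0,0,0.003,0,-0.1],
  [0,0,0.004,0,-0.1],
  [0,0,0.004,0,-0.1],
])

```text
time_s: 7.9
ee_pos: [469.8, -327.6, 24.6]
ee_rot: [180.0, -0.0, -180.0]
force: [0.1, -0.0, 0.1]
gripper_width: 40.8
gripper_force: 0.0
```

apply_moves([
  [0,0,0,0,-0.3],
  [0,0,0,0,-0.5],
  [0,0,0,0,-0.7],
  [0,0,0,0,-0.7],
  [0,0,0,0,-0.7],
], grip_force=10)

```text
time_s: 8.4
ee_pos: [470.0, -327.6, 24.9]
ee_rot: [180.0, 0.0, -180.0]
force: [-0.6, 0.1, 0.4]
gripper_width: 24.1
gripper_force: 10.0
```

At a TCP reading of 25 the fingers stop on the handle at a width of 24.1, so the tips really sit 20–40 mm higher than the reading. I'll open a little and go on down to find the slab.

apply_moves([
  [0,0,0,0,-0.2],
  [0,0,0,0,-0.2],
  [0,0,0.002,0,-0.2],
  [0,0,0.004,0,-0.2],
  [0,0,0.004,0,-0.2],
])

```text
time_s: 8.9
ee_pos: [469.7, -327.5, 20.4]
ee_rot: [180.0, -0.0, -180.0]
force: [0.1, 0.1, -0.2]
gripper_width: 36.3
gripper_force: 0.0
```

apply_moves([
  [0,0,0.001,0,-0.2],
  [0,0,0.002,0,-0.2],
  [0,0,0.003,0,-0.2],
  [0,0,0.004,0,-0.2],
  [0,0,0.004,0,-0.2],
])

```text
time_s: 9.4
ee_pos: [469.8, -327.6, 16.7]
ee_rot: [180.0, -0.0, -180.0]
force: [-0.2, -0.2, -0.7]
gripper_width: 36.2
gripper_force: 0.0
```

apply_moves([
  [0,0,0.001,0,-0.2],
  [0,0,0.002,0,-0.2],
  [0,0,0.003,0,-0.2],
  [0,0,0.004,0,-0.2],
  [0,0,0.004,0,-0.2],
])

```text
time_s: 9.9
ee_pos: [470.0, -327.7, 15.2]
ee_rot: [-180.0, 0.0, -180.0]
force: [-4.2, 2.4, 14.0]
gripper_width: 36.6
gripper_force: 7.4
```

Contact comes at a reading of about 15.5. With the slab top at 40, the true tip height is the reading plus about 24.5 mm. I'll back off slightly, grip, and lift.

apply_moves([
  [0,0,-0.005,0,-0.2],
  [0,0,-0.005,0,-0.5],
  [0,0,-0.005,0,-1],
  [0,0,-0.005,0,-1],
  [0,0,-0.005,0,-1],
], grip_force=55)

```text
time_s: 10.4
ee_pos: [469.9, -327.6, 17.7]
ee_rot: [180.0, -0.0, -180.0]
force: [0.1, 0.5, 1.5]
gripper_width: 23.9
gripper_force: 55.0
```

apply_moves([
  [0,0,0,0,-1],
  [0,0,-0.01,0,-1],
  [0,0,-0.03,0,-1],
  [0,0,-0.06,0,-1],
  [0,0,-0.1,0,-1],
])

```text
time_s: 10.9
ee_pos: [468.4, -326.6, 117.2]
ee_rot: [179.8, -0.2, -180.0]
force: [0.3, -0.5, -2.0]
gripper_width: 23.7
gripper_force: 55.0
```

apply_moves([
  [0,0,-0.04,0,-1],
  [0,0,-0.08,0,-1],
  [0,0,-0.12,0,-1],
  [0,0,-0.15,0,-1],
  [0,0,-0.152,0,-1],
])

```text
time_s: 11.4
ee_pos: [471.4, -328.8, 274.5]
ee_rot: [-179.7, 0.4, -180.0]
force: [0.4, 0.1, -1.7]
gripper_width: 23.5
gripper_force: 55.0
```

apply_moves([
  [0.005,0.04,0,0,-1],
  [0.01,0.09,0,0,-1],
  [0.015,0.14,0,0,-1],
  [0.02,0.19,0,0,-1],
  [0.025,0.24,0,0,-1],
])

```text
time_s: 11.9
ee_pos: [443.3, -86.7, 268.0]
ee_rot: [179.9, -0.2, 180.0]
force: [1.3, 0.4, -2.8]
gripper_width: 23.6
gripper_force: 55.0
```

apply_moves([
  [0.005,0.03,0,-0.07,-1],
  [0.005,0.05,0,-0.14,-1],
  [0.005,0.065,0,-0.209,-1],
  [0.005,0.068,0,-0.209,-1],
  [0.005,0.068,0,-0.209,-1],
])

```text
time_s: 12.4
ee_pos: [439.2, -20.6, 268.8]
ee_rot: [180.0, -0.1, -168.0]
force: [1.0, -0.9, -1.5]
gripper_width: 23.8
gripper_force: 55.0
```

```bash
python3 - <<'E'
from h import *
s=env.state();print(s['time_s'],s['ee_pos'],s['ee_rot'],s['gripper_width'],s['force'],s['torque'])
b=cams.grab_frame('top');a=cams.grab_frame('side')
e=s['ee_pos'];ex=[e[0]+199,e[1]+42,e[2]+35]
pt,ps=proj('top',ex)[0],proj('side',ex)[0]; print(pt,ps)
def c(im,p):
    x,y=int(p[0])-33,int(p[1])-40; print(x,y)
    return cv2.resize(im[y:y+100,x:x+66],None,fx=6,fy=6,interpolation=2)
cv2.imwrite('pics/g5.png',np.hstack([c(b,pt),c(a,ps)]))
E
```

```text
12.4 [439.23846216 -20.62003437 268.80684748] [ 1.79987003e+02 -1.29780125e-01 -1.68035558e+02] 23.80467485768041 [ 0.99489942 -0.92074062 -1.4828064 ] [0.04478612 0.01779292 0.0104304 ]
[260.33213405 169.50205969] [251.52789178 161.95553767]
227 129
218 121
```

View pics/g5.png

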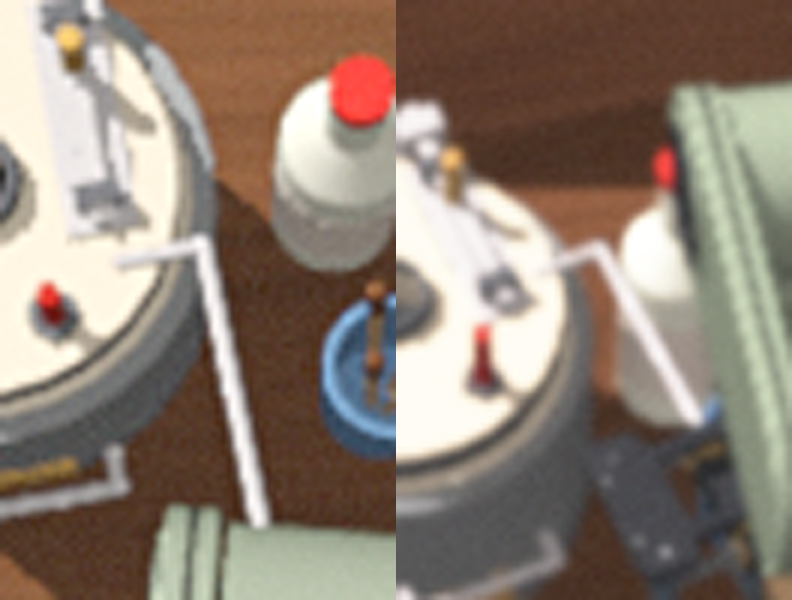

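The hook corner is at (260.8,169.8) in the top view and (252,162.3) in the side view, within 0.5 px of my prediction. That confirms the rod axis is the TCP reading plus 35 mm, and the hook is level. Next I move over the lug's far side and lower.

apply_moves([
  [-0.04,0.005,0,0,-1],
  [-0.08,0.01,0,0,-1],
  [-0.12,0.016,0,0,-1],
  [-0.141,0.016,0,0,-1],
  [-0.141,0.016,0,0,-1],
])

```text
time_s: 13.0
ee_pos: [577.0, 23.8, 268.1]
ee_rot: [180.0, -0.1, -168.1]
force: [-0.9, -0.6, -2.0]
gripper_width: 23.9
gripper_force: 55.0
```

apply_moves([
  [0,0,0.015,0,-1],
  [0,0,0.03,0,-1],
  [0,0,0.045,0,-1],
  [0,0,0.055,0,-1],
  [0,0,0.055,0,-1],
])

```text
time_s: 13.5
ee_pos: [573.0, 23.4, 213.4]
ee_rot: [180.0, -0.2, -168.1]
force: [-0.5, -0.3, -2.0]
gripper_width: 24.0
gripper_force: 55.0
```

```bash
python3 - <<'E'
from h import *
s=env.state();print(s['time_s'],s['ee_pos'],s['ee_rot'],s['gripper_width'],s['force'],s['torque'])
b=cams.grab_frame('top');a=cams.grab_frame('side')
def c(im,x,y):
    return cv2.resize(im[y:y+75,x:x+50],None,fx=8,fy=8,interpolation=2)
cv2.imwrite('pics/g6.png',np.hstack([c(b,215,110),c(a,200,125)]))
E
```

```text
13.5 [572.98312702  23.41764076 213.39663696] [ 179.96648787   -0.21284554 -168.08733099] 24.048456736242468 [-0.47142445 -0.26296381 -2.01307751] [ 0.04026871  0.05269087 -0.02787604]
```

View pics/g6.png

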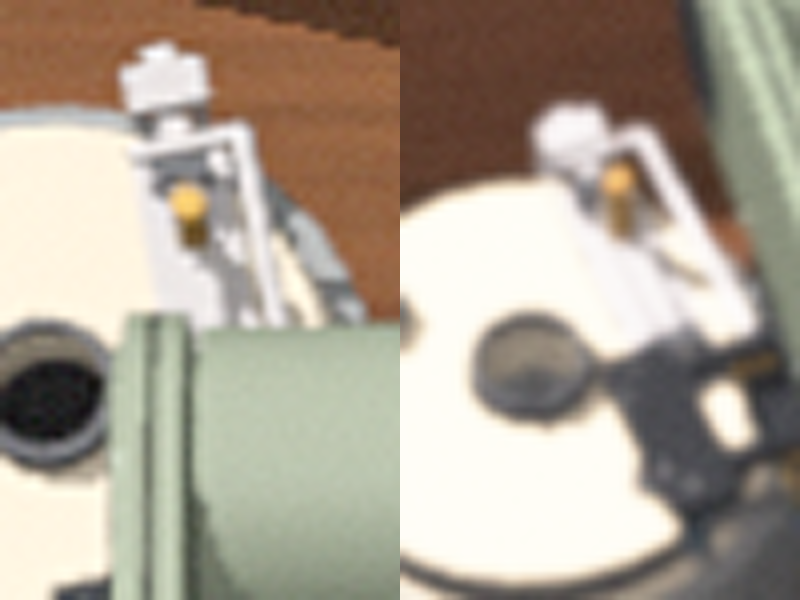

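The crossbar sits behind the brass lug (lug at top view (238,135), crossbar at row 127) and spans well past it. Now I pull the bolt back.

apply_moves([
  [0.008,0,0,0,-1],
  [0.015,0,0,0,-1],
  [0.021,0,0,0,-1],
  [0.027,0,0,0,-1],
  [0.033,0,0,0,-1],
])

```text
time_s: 14.1
ee_pos: [542.0, 17.4, 215.3]
ee_rot: [180.0, 0.1, -168.0]
force: [1.6, -0.9, -1.9]
gripper_width: 23.9
gripper_force: 55.0
```

apply_moves([
  [0.006,0,0,0,-1],
  [0.012,0,0,0,-1],
  [0.018,0,0,0,-1],
  [0.023,0,0,0,-1],
  [0.026,0,0,0,-1],
])

```text
time_s: 14.6
ee_pos: [516.8, 12.3, 215.0]
ee_rot: [180.0, 0.1, -168.0]
force: [3.3, 2.3, -2.6]
gripper_width: 23.6
gripper_force: 55.0
```

```bash
python3 - <<'E'
from h import *
b=cams.grab_frame('top');a=cams.grab_frame('side')
s=env.state();print(s['time_s'],s['ee_pos'],s['ee_rot'],s['gripper_width'],s['force'],s['torque'])
for n,im,(x,y,w,h) in(('top',b,(215,110,50,75)),('side',a,(200,120,50,75))):
    hsv=cv2.cvtColor(im[y:y+h,x:x+w],cv2.COLOR_BGR2HSV)
    m=cv2.inRange(hsv,(14,110,120),(28,255,255)); k,l,st,ce=cv2.connectedComponentsWithStats(m)
    for i in range(1,k):
        if st[i,4]>3: print(n,st[i,4],ce[i]+[x,y])
    im0=cv2.imread(f'pics/{n}0.png'); hsv=cv2.cvtColor(im0[y:y+h,x:x+w],cv2.COLOR_BGR2HSV); m=cv2.inRange(hsv,(14,110,120),(28,255,255)); k,l,st,ce=cv2.connectedComponentsWithStats(m)
    for i in range(1,k):
        if st[i,4]>3: print(n,'was',st[i,4],ce[i]+[x,y])
for f in((45,-60),(5,-60)): print(f,proj('top',[*fw(f),262]),proj('side',[*fw(f),262]))
cv2.imwrite('pics/p1t.png',b)
E
```

```text
14.7 [516.35430865  11.76397362 214.89095916] [-1.79986267e+02 -2.98083221e-02 -1.68029711e+02] 23.53722611582149 [ 0.71952577 -0.10561079 -2.47995164] [ 0.08225176 -0.11542259 -0.04422948]
top 13 [240.61538462 149.92307692]
top was 11 [238.09090909 135.36363636]
side was 16 [227.1875 147.8125]
(45, -60) [[238.33109454 135.24035503]] [[227.12478275 147.12978224]]
(5, -60) [[241.1449542  149.28170243]] [[231.87988312 156.02178228]]
```

apply_moves([
  [0.003,0,0,0,-1],
  [0.006,0,0,0,-1],
  [0.006,0,0,0,-1],
])

```text
time_s: 15.0
ee_pos: [510.3, 10.5, 214.8]
ee_rot: [-180.0, -0.1, -168.0]
force: [0.9, -0.0, -1.5]
gripper_width: 23.5
gripper_force: 55.0
```

```bash
cat >> h.py <<'E'
def blob(im,lo,hi,box,amin=4):
    x,y,w,h=box; m=cv2.inRange(cv2.cvtColor(im[y:y+h,x:x+w],cv2.COLOR_BGR2HSV),lo,hi); k,l,st,ce=cv2.connectedComponentsWithStats(m)
    return [(int(st[i,4]),np.round(ce[i]+[x,y],1)) for i in range(1,k) if st[i,4]>=amin]
E
python3 - <<'E'
from h import *
b=cams.grab_frame('top')
s=env.state();print(s['time_s'],s['ee_pos'],s['force'],s['torque'])
L=((14,110,120),(28,255,255),(215,110,50,75))
print(blob(b,*L)); t0=cv2.imread('pics/top0.png')
Rr=((0,150,110),(8,255,255),(215,140,45,70))
print('post',blob(t0,*Rr),blob(b,*Rr))
def lid(th,p): # lid frame point after turning clockwise th
    c,q=np.cos(-th),np.sin(-th); v=np.array(p,float)-92; return fw(np.array([[c,-q],[q,c]])@v+92)
for th in(0,.02,.04,.06): print(th,proj('top',[*lid(th,(5,-60)),262]),proj('top',[*lid(th,(-70,-30)),260]))
E
```

```text
15.05 [510.43254196  10.41836308 214.78966262] [ 1.17501078  1.06095975 -2.47298537] [ 0.06310225 -0.12059037 -0.07170929]
[(13, array([239.6, 152.6]))]
post [(9, array([234.9, 178.3]))] [(13, array([231.6, 181.6]))]
0 [[241.1449542  149.28170243]] [[235.44838053 178.48134781]]
0.02 [[240.71060276 150.47777358]] [[234.4106934  179.59251013]]
0.04 [[240.25124538 151.66675551]] [[233.35000002 180.68421275]]
0.06 [[239.76703716 152.84813557]] [[232.26673874 181.75595455]]
```

The bolt is fully drawn and the lid has already turned about 0.06 rad. Next I plan the lift off the lug, the approach to the post, and the swing.

```bash
cat >> h.py <<'E'
def lid(th,p):
    c,q=np.cos(-th),np.sin(-th); v=np.array(p,float)-92; return fw(np.array([[c,-q],[q,c]])@v+92)
def tcp(th,psi,fwd=181.,left=8.,p=None):
    a=np.radians(psi); c,s=np.cos(a),np.sin(a); return (lid(th,(-70,-30)) if p is None else p)-np.array([[c,-s],[s,c]])@np.array([fwd,left])
def rows(start,psi0,pts):
    a=np.radians(psi0); f=np.array([np.cos(a),np.sin(a)]); l=np.array([-f[1],f[0]]); out=[]
    for p,psi in pts: d=(p-start)/1000; out.append([round(-d@f,3),round(d@l,3),0,round(-np.radians(psi-psi0),3),-1])
    return out
E
python3 - <<'E'
from h import *
s=env.state(); e=s['ee_pos'][:2]; psi=11.97
A=tcp(.06,psi,181,15); print('approach',A,rows(e,psi,[(A,psi)]))
cur,cp=A,psi; ths=np.linspace(.06,1.54,26)[1:]; P=lambda th:11.97-36*(th-.06)/1.48
for i in range(5):
    pts=[(tcp(t,P(t),181,9.),P(t)) for t in ths[5*i:5*i+5]]
    r=rows(cur,cp,pts); print(r, np.round(pts[-1][0]))
    cur,cp=pts[-1]
E
```

```text
approach [440.31558117  42.96910181] [[np.float64(0.062), np.float64(0.046), 0, np.float64(-0.0), -1]]
[[np.float64(0.006), np.float64(0.021), 0, np.float64(0.025), -1], [np.float64(0.012), np.float64(0.036), 0, np.float64(0.05), -1], [np.float64(0.017), np.float64(0.051), 0, np.float64(0.075), -1], [np.float64(0.022), np.float64(0.067), 0, np.float64(0.101), -1], [np.float64(0.025), np.float64(0.083), 0, np.float64(0.126), -1]] [399. 119.]
[[np.float64(0.005), np.float64(0.016), 0, np.float64(0.025), -1], [np.float64(0.009), np.float64(0.032), 0, np.float64(0.05), -1], [np.float64(0.012), np.float64(0.048), 0, np.float64(0.075), -1], [np.float64(0.014), np.float64(0.064), 0, np.float64(0.101), -1], [np.float64(0.015), np.float64(0.08), 0, np.float64(0.126), -1]] [377. 198.]
[[np.float64(0.003), np.float64(0.016), 0, np.float64(0.025), -1], [np.float64(0.005), np.float64(0.033), 0, np.float64(0.05), -1], [np.float64(0.006), np.float64(0.049), 0, np.float64(0.075), -1], [np.float64(0.006), np.float64(0.066), 0, np.float64(0.101), -1], [np.float64(0.005), np.float64(0.082), 0, np.float64(0.126), -1]] [375. 280.]
[[np.float64(0.001), np.float64(0.017), 0, np.float64(0.025), -1], [np.float64(0.001), np.float64(0.033), 0, np.float64(0.05), -1], [np.float64(-0.0), np.float64(0.05), 0, np.float64(0.075), -1], [np.float64(-0.002), np.float64(0.066), 0, np.float64(0.101), -1], [np.float64(-0.005), np.float64(0.082), 0, np.float64(0.126), -1]] [393. 361.]
[[np.float64(-0.001), np.float64(0.016), 0, np.float64(0.025), -1], [np.float64(-0.004), np.float64(0.033), 0, np.float64(0.05), -1], [np.float64(-0.006), np.float64(0.049), 0, np.float64(0.075), -1], [np.float64(-0.01), np.float64(0.065), 0, np.float64(0.101), -1], [np.float64(-0.015), np.float64(0.081), 0, np.float64(0.126), -1]] [431. 434.]
```

apply_moves([
  [-0.004,0,0,0,-1],
  [-0.005,0,-0.02,0,-1],
  [-0.005,0,-0.045,0,-1],
  [-0.005,0,-0.055,0,-1],
])

```text
time_s: 15.45
ee_pos: [516.8, 11.6, 271.8]
ee_rot: [-180.0, 0.1, -168.0]
force: [0.3, -0.3, -2.4]
gripper_width: 23.8
gripper_force: 55.0
```

apply_moves([
  [0.03,0.02,0,0,-1],
  [0.055,0.036,0,0,-1],
  [0.067,0.046,0,0,-1],
  [0.067,0.046,0,0,-1],
])

```text
time_s: 15.85
ee_pos: [439.3, 43.4, 270.0]
ee_rot: [180.0, -0.0, -167.9]
force: [1.0, -0.4, -2.4]
gripper_width: 23.2
gripper_force: 55.0
```

```bash
python3 - <<'E'
from h import *
b=cams.grab_frame('top');a=cams.grab_frame('side')
s=env.state();print(s['time_s'],s['ee_pos'],s['ee_rot'],s['force'])
print('post',blob(b,(0,150,110),(8,255,255),(205,140,55,70)),'lug',blob(b,(14,110,120),(28,255,255),(215,110,50,75)))
print(tcp(.06,11.97,181,15))
def c(im,x,y): return cv2.resize(im[y:y+75,x:x+50],None,fx=8,fy=8,interpolation=2)
cv2.imwrite('pics/g7.png',np.hstack([c(b,210,140),c(a,205,140)]))
E
```

```text
15.95 [441.49757694  42.79850385 269.95255695] [-1.79962933e+02  6.85333532e-02 -1.67987981e+02] [-0.8917885  -0.47996575 -2.85530123]
post [(11, array([231.4, 181.5]))] lug [(12, array([239.6, 152.8]))]
[440.31558117  42.96910181]
```

apply_moves([
  [0,0,0.02,0,-1],
  [0,0,0.035,0,-1],
  [0,0,0.048,0,-1],
  [0,0,0.055,0,-1],
  [0,0,0.055,0,-1],
])

```text
time_s: 16.45
ee_pos: [441.0, 42.6, 213.8]
ee_rot: [180.0, -0.1, -168.0]
force: [-0.3, -0.2, -2.6]
gripper_width: 23.9
gripper_force: 55.0
```

apply_moves([
  [0.006,0.021,0,0.025,-1],
  [0.012,0.036,0,0.05,-1],
  [0.017,0.051,0,0.075,-1],
  [0.022,0.067,0,0.101,-1],
  [0.025,0.083,0,0.126,-1],
])

```text
time_s: 16.95
ee_pos: [399.2, 118.6, 215.6]
ee_rot: [-179.9, 0.0, -175.4]
force: [-0.9, -3.7, -1.0]
gripper_width: 23.6
gripper_force: 55.0
```

```bash
python3 - <<'E'
from h import *
b=cams.grab_frame('top')
s=env.state();print(s['time_s'],s['ee_pos'],s['ee_rot'],s['force'],s['torque'])
print('post',blob(b,(0,150,110),(8,255,255),(170,140,90,80)),'lug',blob(b,(14,110,120),(28,255,255),(205,110,60,85)))
for t in(.2,.28,.36,.44): print(t,proj('top',[*lid(t,(-70,-30)),260]),proj('top',[*lid(t,(5,-60)),262]))
E
```

```text
17.0 [398.45685826 120.73013569 215.60948966] [ 1.79908671e+02  9.05439464e-03 -1.75341522e+02] [-1.00817777  1.67321297 -2.46304988] [ 0.12050198  0.16510814 -0.00390414]
post [(11, array([214.6, 193.6]))] lug [(9, array([230.1, 167.7]))]
0.2 [[224.09125339 188.65899005]] [[235.69720945 160.86233129]]
0.28 [[218.99812173 192.09339026]] [[232.85648147 165.19733329]]
0.36 [[213.64192321 195.12428163]] [[229.66242394 169.31587404]]
0.44 [[208.06010346 197.72922467]] [[226.1353944  173.18854639]]
```

Swinging as planned (about 0.34 rad). Continuing.

apply_moves([
  [0.005,0.016,0,0.025,-1],
  [0.009,0.032,0,0.05,-1],
  [0.012,0.048,0,0.075,-1],
  [0.014,0.064,0,0.101,-1],
  [0.015,0.08,0,0.126,-1],
])

```text
time_s: 17.5
ee_pos: [377.6, 197.1, 215.4]
ee_rot: [-179.9, 0.0, 177.5]
force: [-1.0, -2.3, -2.2]
gripper_width: 23.7
gripper_force: 55.0
```

apply_moves([
  [0.003,0.016,0,0.025,-1],
  [0.005,0.033,0,0.05,-1],
  [0.006,0.049,0,0.075,-1],
  [0.006,0.066,0,0.101,-1],
  [0.005,0.082,0,0.126,-1],
])

```text
time_s: 18.0
ee_pos: [376.2, 279.7, 215.2]
ee_rot: [-180.0, -0.0, 170.3]
force: [-1.0, -1.6, -0.5]
gripper_width: 23.8
gripper_force: 55.0
```

```bash
python3 - <<'E'
from h import *
b=cams.grab_frame('top')
s=env.state();print(s['time_s'],s['ee_pos'],s['ee_rot'],s['force'],s['torque'])
print('post',blob(b,(0,150,110),(8,255,255),(130,140,110,90)),'lug',blob(b,(14,110,120),(28,255,255),(165,110,70,95)))
for t in(.86,.95,1.04): print(t,proj('top',[*lid(t,(-70,-30)),260]),proj('top',[*lid(t,(5,-60)),262]))
E
```

```text
18.05 [377.11960106 282.28686862 215.24265109] [1.79841953e+02 1.73160325e-02 1.70274281e+02] [ 1.64330801  3.00162547 -1.07316386] [ 0.25398928 -0.04391315 -0.00482117]
post [(10, array([170.7, 202.3]))] lug [(56, array([181.4, 180.2])), (10, array([198.4, 189.2]))]
0.86 [[176.66920851 203.80468738]] [[203.16829866 188.46598843]]
0.95 [[169.86209593 203.37656539]] [[197.53877073 190.44939008]]
1.04 [[163.16228265 202.33850467]] [[191.76562225 191.92836944]]
```

apply_moves([
  [0.001,0.017,0,0.025,-1],
  [0.001,0.033,0,0.05,-1],
  [0,0.05,0,0.075,-1],
  [-0.002,0.066,0,0.101,-1],
  [-0.005,0.082,0,0.126,-1],
])

```text
time_s: 18.55
ee_pos: [395.1, 359.3, 215.1]
ee_rot: [-179.9, -0.0, 163.1]
force: [-1.0, -1.1, -1.6]
gripper_width: 23.8
gripper_force: 55.0
```

apply_moves([
  [-0.001,0.016,0,0.025,-1],
  [-0.004,0.033,0,0.05,-1],
  [-0.006,0.049,0,0.075,-1],
  [-0.01,0.065,0,0.101,-1],
  [-0.014,0.079,0,0.124,-1],
])

```text
time_s: 19.05
ee_pos: [431.9, 431.0, 215.0]
ee_rot: [-180.0, -0.0, 156.0]
force: [-1.9, -1.1, -2.4]
gripper_width: 23.7
gripper_force: 55.0
```

```bash
python3 - <<'E'
from h import *
b=cams.grab_frame('top')
s=env.state();print(s['time_s'],s['ee_pos'],s['ee_rot'],s['force'],s['torque'])
print('post',blob(b,(0,150,110),(8,255,255),(100,130,110,90)),'lug',blob(b,(14,110,120),(28,255,255),(130,110,100,95)))
for t in(1.4,1.5,1.6): print(t,proj('top',[*lid(t,(-70,-30)),260]),proj('top',[*lid(t,(5,-60)),262]))
E
```

```text
19.1 [433.42157806 433.14115429 214.71890577] [1.79848539e+02 3.69961382e-02 1.55964126e+02] [ 1.96892383  1.85034179 -2.45606776] [ 0.18330678 -0.12863424  0.01060671]
post [(10, array([131.5, 186. ]))] lug [(11, array([160.6, 189.9]))]
1.4 [[138.58359453 192.40544134]] [[168.27147805 192.61420555]]
1.5 [[132.68932064 188.15122009]] [[161.93176148 191.31785685]]
1.6 [[127.31774324 183.33324145]] [[155.80229583 189.39735366]]
```

The lid is at about 1.52 rad with the bolt still drawn. I back off, raise, and return to the slab.

apply_moves([
  [0,-0.007,0,0,-1],
  [0,-0.008,-0.01,0,-1],
  [0,-0.008,-0.03,0,-1],
  [0,-0.008,-0.055,0,-1],
  [0,-0.008,-0.06,0,-1],
])

```text
time_s: 19.6
ee_pos: [428.8, 424.0, 279.3]
ee_rot: [179.6, 0.2, 156.0]
force: [-0.2, -0.2, -1.4]
gripper_width: 23.6
gripper_force: 55.0
```

apply_moves([
  [-0.01,-0.03,0,-0.06,-1],
  [-0.02,-0.07,0,-0.16,-1],
  [-0.03,-0.11,0,-0.26,-1],
  [-0.04,-0.15,0,-0.36,-1],
  [-0.044,-0.181,0,-0.419,-1],
])

```text
time_s: 20.1
ee_pos: [393.2, 237.6, 274.7]
ee_rot: [-179.9, 0.0, -179.8]
force: [0.6, -0.3, -1.3]
gripper_width: 23.4
gripper_force: 55.0
```

apply_moves([
  [0,-0.045,0,0,-1],
  [0,-0.09,0,0,-1],
  [0,-0.14,0,0,-1],
  [0,-0.19,0,0,-1],
  [0,-0.24,0,0,-1],
])

```text
time_s: 20.6
ee_pos: [393.2, -1.6, 274.9]
ee_rot: [-180.0, 0.1, -179.9]
force: [1.3, 0.1, -1.6]
gripper_width: 23.7
gripper_force: 55.0
```

apply_moves([
  [-0.005,-0.045,0,0,-1],
  [-0.01,-0.09,0,0,-1],
  [-0.015,-0.14,0,0,-1],
  [-0.025,-0.185,0,0,-1],
  [-0.035,-0.23,0,0,-1],
])

```text
time_s: 21.1
ee_pos: [428.5, -231.5, 275.0]
ee_rot: [-180.0, 0.0, 180.0]
force: [0.5, 1.4, -2.0]
gripper_width: 23.7
gripper_force: 55.0
```

```bash
python3 - <<'E'
from h import *
s=env.state();print(s['time_s'],s['ee_pos'],s['ee_rot'],s['force'],s['gripper_width']); print(tgt([470,-320,60],180))
b=cams.grab_frame('top')
print('post',blob(b,(0,150,110),(8,255,255),(100,130,110,90)),'lug',blob(b,(14,110,120),(28,255,255),(130,110,100,95)))
E
```

```text
21.1 [ 428.46007552 -231.52347143  274.96545782] [-1.79991279e+02  3.05488019e-02  1.79979240e+02] [ 0.53593679  1.40742552 -1.98246442] 23.702270934962712
(array([-0.0416, -0.0885,  0.215 ]), np.float64(-0.0))
post [(8, array([130.1, 184.9]))] lug [(11, array([159.2, 189.5]))]
```

apply_moves([
  [-0.02,-0.04,0,0,-1],
  [-0.042,-0.08,0,0,-1],
  [-0.042,-0.088,0.04,0,-1],
  [-0.042,-0.088,0.085,0,-1],
  [-0.042,-0.088,0.13,0,-1],
])

```text
time_s: 21.65
ee_pos: [470.8, -317.7, 143.4]
ee_rot: [-180.0, 0.0, 180.0]
force: [1.4, 0.1, -3.2]
gripper_width: 23.4
gripper_force: 55.0
```

apply_moves([
  [0,0,0.04,0,-1],
  [0,0,0.07,0,-1],
  [0,0,0.09,0,-1],
  [0,0,0.105,0,-1],
  [0,0,0.115,0,-1],
])

```text
time_s: 22.15
ee_pos: [470.3, -316.8, 28.6]
ee_rot: [179.9, -0.1, -180.0]
force: [0.3, 0.4, -2.1]
gripper_width: 23.8
gripper_force: 55.0
```

apply_moves([
  [0,0,0.002,0,-1],
  [0,0,0.004,0,-1],
  [0,0,0.006,0,-1],
  [0,0,0.007,0,-1],
  [0,0,0.008,0,-1],
])

```text
time_s: 22.65
ee_pos: [471.8, -317.7, 22.3]
ee_rot: [-180.0, 0.1, -180.0]
force: [-0.3, -0.4, -1.5]
gripper_width: 24.1
gripper_force: 55.0
```

apply_moves([
  [0,0,0.001,0,-1],
  [0,0,0.002,0,-1],
  [0,0,0.003,0,-1],
  [0,0,0.004,0,-1],
  [0,0,0.004,0,-1],
])

```text
time_s: 23.15
ee_pos: [471.5, -317.5, 17.8]
ee_rot: [180.0, 0.0, -180.0]
force: [0.3, 0.5, -2.3]
gripper_width: 23.5
gripper_force: 55.0
```

apply_moves([
  [0,0,0.0005,0,-1],
  [0,0,0.001,0,-1],
  [0,0,0.001,0,-1],
])

```text
time_s: 23.45
ee_pos: [471.6, -317.6, 17.8]
ee_rot: [-180.0, 0.0, -180.0]
force: [-2.0, 1.4, 5.3]
gripper_width: 24.0
gripper_force: 55.0
```

The rod rests on the slab (force rises to +5 N). I release gently, lift straight up, and check.

apply_moves([
  [0,0,0,0,-0.45],
  [0,0,0,0,-0.3],
  [0,0,0,0,-0.2],
  [0,0,0,0,-0.2],
  [0,0,0,0,-0.2],
], grip_force=5)

```text
time_s: 23.95
ee_pos: [471.5, -317.5, 16.7]
ee_rot: [180.0, -0.0, -180.0]
force: [-0.8, 0.1, -0.3]
gripper_width: 36.6
gripper_force: 0.0
```

apply_moves([
  [0,0,-0.01,0,-0.2],
  [0,0,-0.04,0,-0.2],
  [0,0,-0.08,0,-0.2],
  [0,0,-0.12,0,-0.2],
  [0,0,-0.16,0,-0.2],
])

```text
time_s: 24.45
ee_pos: [471.4, -317.4, 179.3]
ee_rot: [-180.0, 0.0, -180.0]
force: [0.7, -0.3, -0.4]
gripper_width: 36.2
gripper_force: 0.0
```

apply_moves([
  [0.03,0.04,0,0,-0.2],
  [0.05,0.08,0,0,-0.2],
  [0.07,0.12,0,0,-0.2],
  [0.08,0.17,0,0,-0.2],
  [0.08,0.21,0,0,-0.2],
])

```text
time_s: 24.95
ee_pos: [389.6, -105.7, 177.7]
ee_rot: [180.0, 0.0, 179.9]
force: [1.4, -0.2, -0.3]
gripper_width: 36.1
gripper_force: 0.0
```

```bash
python3 - <<'E'
from h import *
s=env.state();print(s['time_s'],s['ee_pos'],s['gripper_width'],s['force'])
b=cams.grab_frame('top'); cv2.imwrite('pics/final.png',cv2.resize(b[95:305,95:435],None,fx=2.3,fy=2.3,interpolation=2))
E
```

```text
24.95 [ 389.57927209 -105.72883766  177.66902492] 36.05354110347162 [ 1.38697783 -0.23133597 -0.26151435]
```

View pics/final.png

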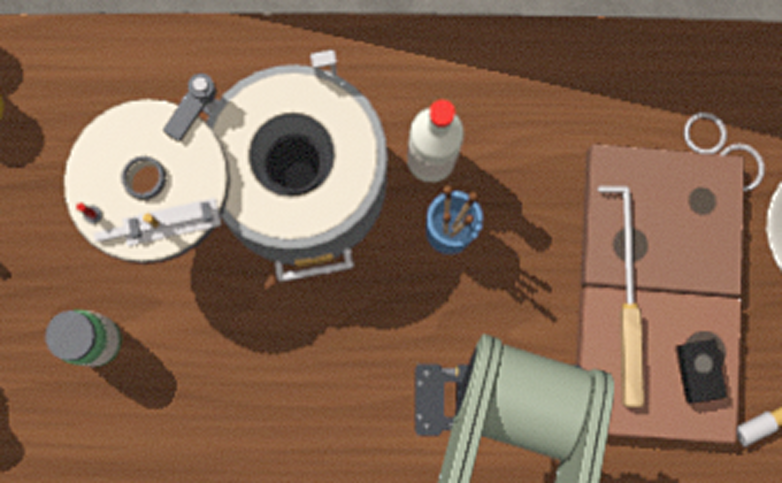

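The picture shows the mouth fully uncovered (centre about (292,155)), the lid swung clear to the left and the bolt drawn. The rod lies flat on the slab, and the bottle, pot, jar and block are still standing.

```bash
python3 -c "
from workcell import env
print(env.job_done())"
```

```text
the job is handed in; nothing more can be done
None
```

The job is handed in: bolt fully drawn, lid swung to about 1.52 rad with the whole mouth uncovered, and the rod laid back flat on the slab and released; the bottle, pot, jar and block are still standing, at about 25 s of the 67 s allowed.

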